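# Seat the minute hand on the hand-fitting press

## Task

The pocket-watch movement with the white dial sits in one of the three stations of the hand-fitting press, its minute hand still loose on the post. With the fingertips, gently press the plunger that stands over the movement all the way down, keep it down for about a second so that the hand is seated, then let the plunger rise and draw back clear. Do not press the other two plungers, and do not touch the movement or lift or shift anything on the bench.

Things in the scene. Friction and masses are not known exactly. Their poses are not given: they have to be found in the camera images.
- press: Three-station hand-fitting press fixed to the bench: grey base 92 x 196 x 14 mm, two end posts and an aluminium head (22 mm deep, 184 mm long, top 114 mm above the bench) with three upright plungers in a row, 48 mm apart; open at front and back below the head. Origin: centre of its underside. Its y axis runs along the row to the left plunger, z up; turned up to 30 degrees either way.
- movement: Black plastic holder with the pocket-watch movement, round, 45 mm in diameter, with a white dial (42 mm) and hands. Loose, about 90 g; stands on the sprung rubber pad of one of the three stations, below its plunger (within 2 mm of its axis), dial about 46 mm above the bench. Origin: centre of its underside, 30 mm above the bench.
- minute_hand (a joint): How far the minute hand has been pressed onto its post at the centre of the movement's dial: 0 loose (up), 0.003 m fully seated. It stays where it is pressed. The top of its hub is 53.5 mm above the bench while loose; the friction of the fit is about 2.5 N.
- holder_a: Empty black plastic movement holder, a round open cup 45 mm in diameter and 14 mm high, loose on the pad of another station. Origin: centre of its underside.
- holder_b: Second empty holder, same as holder_a, on the pad of the remaining station. Origin: centre of its underside.
- jar: Glass jar with a red lid, 48 mm in diameter, 50 mm high, near the press. Loose. Origin: centre of its underside.
- loupe: Black eye loupe standing like a cup, 35 mm wide, 30 mm high, near the press. Loose. Origin: centre of its underside.
- screwdriver: Screwdriver 130 mm long lying in front of the press. Loose. Origin: under its middle.
- tin: Round black tin with a red lid, 55 mm in diameter, 26 mm high, behind the press. Loose. Origin: centre of its underside.
- case_back: Steel watch case back, a disc 38 mm in diameter and 6 mm thick, lying behind the press. Loose. Origin: centre of its underside.
- oiler: Small white bottle with a black cap, 28 mm in diameter, 75 mm high, beside the press. Loose. Origin: centre of its underside.
- wristwatch: Steel wristwatch with a closed stiff bracelet lying on its side, about 60 mm across and 38 mm high, beside the press. Loose. Origin: underneath, at the middle of the bracelet.
- plunger_left (a joint): How far the left plunger (towards the press's +y) is pressed straight down: 0 up, 0.012 m down on its stop. A light spring (1.6 N at the top, 4 N at the stop) lifts it again. Over the movement its lower end meets the hand after about 5.5 mm; from there the push grows to 7 N, and to about 12 N near the stop, which is rigid.
- plunger_left_top (a point): Centre of the top of the left plunger's flat round aluminium cap (22 mm in diameter; top 142 mm above the bench when up). The cap clears the head by 8 mm or more while up. All three plungers look alike.
- plunger_left_tip (a point): Centre of the lower end of the left plunger (a white tip 9 mm in diameter, 59 mm above the bench when up), straight below its cap.
- plunger_middle (a joint): How far the middle plunger (in the middle of the press) is pressed straight down: 0 up, 0.012 m down on its stop. A light spring (1.6 N at the top, 4 N at the stop) lifts it again. Over the movement its lower end meets the hand after about 5.5 mm; from there the push grows to 7 N, and to about 12 N near the stop, which is rigid.
- plunger_middle_top (a point): Centre of the top of the middle plunger's flat round aluminium cap (22 mm in diameter; top 142 mm above the bench when up). The cap clears the head by 8 mm or more while up. All three plungers look alike.
- plunger_middle_tip (a point): Centre of the lower end of the middle plunger (a white tip 9 mm in diameter, 59 mm above the bench when up), straight below its cap.
- plunger_right (a joint): How far the right plunger (towards the press's -y) is pressed straight down: 0 up, 0.012 m down on its stop. A light spring (1.6 N at the top, 4 N at the stop) lifts it again. Over the movement its lower end meets the hand after about 5.5 mm; from there the push grows to 7 N, and to about 12 N near the stop, which is rigid.
- plunger_right_top (a point): Centre of the top of the right plunger's flat round aluminium cap (22 mm in diameter; top 142 mm above the bench when up). The cap clears the head by 8 mm or more while up. All three plungers look alike.
- plunger_right_tip (a point): Centre of the lower end of the right plunger (a white tip 9 mm in diameter, 59 mm above the bench when up), straight below its cap.

How it is judged (in metres and radians):
On the way:
1. the plunger over the movement is held pressed down (9.5 mm or more of its 12 mm) with the hand seated, for 0.6 s (((value of joint plunger_left above 0.0095 m and horizontal distance between plunger_left_tip and movement below 0.012 m) or (value of joint plunger_middle above 0.0095 m and horizontal distance between plunger_middle_tip and movement below 0.012 m) or (value of joint plunger_right above 0.0095 m and horizontal distance between plunger_right_tip and movement below 0.012 m)) and value of joint minute_hand above 0.0024 m), for 0.6 s.
At the end, for the whole second after the job is handed in: The minute hand is seated (2.4 mm or more of its 3 mm), all three plungers are up again (within 2 mm), the movement stands upright and at rest below its plunger, within 6 mm of where it was, and the holders and everything else loose on the bench are within 8 mm of where they were (value of joint minute_hand above 0.0024 m and horizontal distance between any of plunger_left_tip, plunger_middle_tip, plunger_right_tip and movement below 0.012 m and distance of movement from where it was at the start of the episode below 0.006 m and angle between movement's own z axis and vertical below 0.1 rad and linear speed of movement below 0.02 m/s and value of joint each of plunger_left, plunger_middle, plunger_right below 0.002 m and distance of each of holder_a, holder_b, jar, loupe, screwdriver, tin, case_back, oiler, wristwatch from where it was at the start of the episode below 0.008 m); the robot touches nothing.
It fails at once if a plunger is pressed more than 3 mm while the movement is not below it ((value of joint plunger_left above 0.003 m and not (horizontal distance between plunger_left_tip and movement below 0.012 m)) or (value of joint plunger_middle above 0.003 m and not (horizontal distance between plunger_middle_tip and movement below 0.012 m)) or (value of joint plunger_right above 0.003 m and not (horizontal distance between plunger_right_tip and movement below 0.012 m))).
It fails at once if the press or a plunger is pushed with more than 30 N by the fingers, or touched with the arm or the gripper's body (2 N) (contact force between the fingers and press above 30 N or contact force between the arm and press above 2 N).
It fails at once if the movement or its hand is touched directly by the robot (contact force between any of the fingers, the arm and movement above 0.5 N).
It fails at once if the movement is lifted or shifted by more than 10 mm (distance of movement from where it was at the start of the episode above 0.01 m).
It fails at once if an empty holder or anything else loose on the bench is lifted or moved by more than 8 mm (distance of any of holder_a, holder_b, jar, loupe, screwdriver, tin, case_back, oiler, wristwatch from where it was at the start of the episode above 0.008 m).
It also fails if it takes over 29 s, if anything falls off the work surface, if the arm or the gripper's body presses on something with over 40 N, if the wrist force passes 120 N, or if a joint passes its speed limit or range.

## Robot

A 7-joint arm with a two-finger parallel gripper is mounted at the origin on the work surface. World frame = base frame: x ahead of the robot, y to its left, z up, the work surface at z = 0. Lengths are in mm, angles in rad, forces in N, time in s.
With the tool pointing down it reaches from about 425 to 1025 mm from the base axis. Payload 9.4 kg.
Tool frame: the origin (TCP) lies at the very end of the fingers, on their centre line; the grasp point (between the pads) lies 19 mm behind it; z points along the fingers, y is the line along which they close (so a half turn about z gives the same grasp; the last joint's range is limited). The gripper opens to 85 mm and grips with 20 to 120 N. Pads are 22 mm wide; open, the fingers measure 114 mm over their backs; the gripper's body (76 mm by 85 mm) begins 54 mm behind the grasp point. The pads swing forward as they close: fully open they stand 13 mm farther back than shut.
Start: joints at [-1.181, 0.599, -0.003, 1.599, 0.002, 0.943, -0.08], TCP at [326.276, 647.432, 231.275] pointing down, gripper open.
Joint ranges: [-2.57, 2.57], [-0.35, 1.97], [-1.29, 1.29], [0.11, 2.56], [-1.05, 4.19], [0.11, 1.86], [-2.63, 2.63]. Speed limits (rad/s): [2.22, 2.22, 3.01, 3.01, 3.14, 3.14, 3.14].

## Interface

Orientations are given as a rotation vector (axis times angle).
In Python, from workcell import state, snapshot, calibration, sign_off gives the robot as it stands. The module is installed in compiled form; this text tells all that it offers.
- The arm moves only by the tool servo_tool, never from a script. Its arguments are lists of equal length, an entry for each row: "hand": the opening, from -1 (shut) to 1 (fully open); "travel": the shift along the tool's x, y, z scaled (see below), a list of three; "roll": the turn about the tool's z scaled (see below). In form: {"hand": [hand, ...], "travel": [[dx, dy, dz], ...], "roll": [roll, ...]}. A call has 1 to 12 rows; each row shifts and turns the commanded pose from where the row before left it, along the tool's axes as they then stand; what a row does not reach is not made up. The controller multiplies each number of a shift by 0.2 m and each number of a turn by pi rad. A row lasts 1/10 s, in which the tool goes at most 50 mm and 8.59 degrees, less where a joint would pass 70% of its speed; a pose out of reach is approached as far as the arm can. A call with a number of a shift or a turn outside -1 to 1 is refused whole. A call with a gripper value outside its range is refused whole. The fingers move at their own pace and stop on an object; "force" is the grip in N (left out, the last holds). Time passes only in rows, so rows that do not move let the fingers close. It gives the time, the measured TCP pose, the force, the opening and the grip force at its end, in the units of the state.
- state(): the state, without advancing time (a new reading comes with each control period).
- snapshot(name): name is "scene" or "top"; returns the picture (420x560x3 uint8, red, green, blue); there is no depth.
- calibration(name): a dict with "mtx" (3x3 intrinsics, pixels), "world_to_cam" (4x4, takes a point from world to camera coordinates). Camera axes: x right, y down, z forward; pixel columns grow to the right and rows downward; lengths in mm; the calibration is good to about 2 mm. A picture is of the moment at which its call begins. calibration takes no time and is no camera call.
- sign_off(): hands the job in; it is judged then, once.
The state is a dict: "time_s": time; "q": joint angles; "joint_velocities": joint speeds; "tau": joint torques, N m; "eef_pos": TCP position; "eef_rot": TCP orientation; "ft_force": force on the tool from outside, world axes, zero at the start; "moment": the same for the moment, N m; "width": finger opening in mm; "grasp_force": force on a finger pad.
Only numpy, scipy, OpenCV 4.12 (cv2) and the standard library are available. Lean on these libraries where they do the work, as an engineer would, in place of code of your own. Each camera call takes 0.05 s, during which the arm holds its last target. There are 200 camera calls.

## Working session

There is one attempt and no reset: what is moved stays moved. The work goes in short steps, Python scripts to look and compute and a tool call to move; the robot and the scene stay as the last step left them, time stands still between calls to the robot, and variables do not carry over. Pictures are saved under pics/ and viewed, at most 10 in all, crops included, and the job is handed in when it is done.

Besides the shell and the picture viewer there is one more tool, called as name(argument=value, ...), one argument or row to a line, values as JSON. servo_tool: Moves the arm, as the interface text tells. Shifts and turns lie within -1 to 1; 1 stands for 0.2 m of shift or pi rad of turn. Its arguments: {"type":"object","properties":{"hand":{"type":"array"},"travel":{"type":"array"},"roll":{"type":"array"},"force":{"type":"number"}},"required":["hand","travel","roll"]}

```bash
mkdir -p pics; python3 - <<'E'
from workcell import *
import cv2,numpy as np
for n in("scene","top"):
    im=snapshot(n); cv2.imwrite(f"pics/{n}0.png",im[:,:,::-1]); c=calibration(n); print(n,np.round(c["mtx"],1).tolist(),np.round(c["world_to_cam"],3).tolist())
s=state();print(s)
E
```

```text
scene [[467.7, 0.0, 281.7], [0.0, 467.7, 209.7], [0.0, 0.0, 1.0]] [[-0.246, 0.969, -0.007, 79.449], [0.768, 0.19, -0.611, -366.981], [-0.591, -0.156, -0.791, 1279.128], [0.0, 0.0, 0.0, 1.0]]
top [[498.4, 0.0, 276.2], [0.0, 498.4, 206.8], [0.0, 0.0, 1.0]] [[-0.178, -0.984, -0.005, 138.655], [-0.957, 0.175, -0.231, 562.622], [0.228, -0.036, -0.973, 770.012], [0.0, 0.0, 0.0, 1.0]]
{'time_s': 0.1, 'q': array([-1.18071559,  0.60007388, -0.00255983,  1.6000306 ,  0.00177091,
        0.94291315, -0.07979244]), 'joint_velocities': array([ 8.19311505e-05, -2.09636377e-03, -1.12372050e-03, -1.84405005e-03,
       -1.41110750e-03,  1.33681785e-03, -1.62209409e-04]), 'tau': array([ 5.38003893e-03, -7.77990603e+01,  1.56964190e+00, -2.58625263e+01,
        1.26389164e-02,  5.53159683e-03,  3.82740538e-06]), 'eef_pos': array([326.0673451 , 647.07118669, 230.48918261]), 'eef_rot': array([-7.26429855e-01, -3.05621428e+00,  2.20494989e-03]), 'ft_force': array([1.05655238, 0.44873052, 0.73554842]), 'moment': array([-0.04174515, -0.00358891,  0.03051951]), 'grasp_force': 0.0, 'width': 85.57423450786594}
```

View pics/scene0.png

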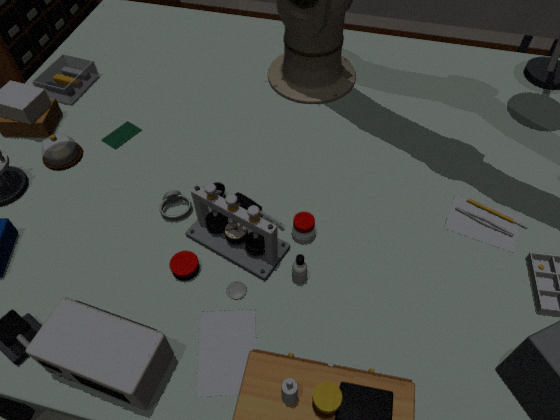

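View pics/top0.png

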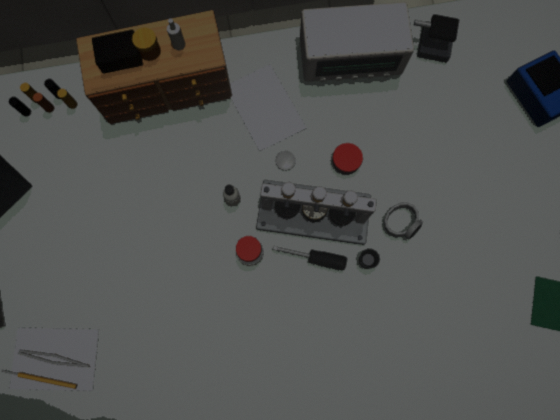

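The scene view shows the press at about (238,230), with caps at (211,190), (232,200) and (254,211). The top view shows it at (315,210), with caps at (288,190), (318,194) and (350,199). The white dial seems to be at the middle station in both. Next I'll zoom in and measure.

```bash
cat > h.py <<'E'
import cv2,numpy as np
from workcell import *
def ray(n,uv,z):
    c=calibration(n);M=np.array(c["mtx"]);T=np.array(c["world_to_cam"]);R=T[:3,:3];o=-R.T@T[:3,3]
    d=R.T@np.linalg.solve(M,[uv[0],uv[1],1]);return o+d*(z-o[2])/d[2]
def proj(n,p):
    c=calibration(n);T=np.array(c["world_to_cam"]);q=np.array(c["mtx"])@(T[:3,:3]@p+T[:3,3]);return q[:2]/q[2]
E
python3 - <<'E'
from h import *
A=cv2.imread("pics/scene0.png")[170:290,150:330];B=cv2.imread("pics/top0.png")[160:280,220:400]
f=lambda a:cv2.resize(a,None,fx=4.4,fy=4.4,interpolation=cv2.INTER_CUBIC)[:, :]
o=np.vstack([cv2.convertScaleAbs(cv2.resize(x,(450*1,300)),alpha=1.6) for x in(A,B)]);cv2.imwrite("pics/crop.png",o)
for n,ps in(("scene",[(211,188),(232,199),(254,210)]),("top",[(288,189),(318,193),(350,198)])):
    for p in ps: print(n,p,ray(n,p,142).round(1))
print(ray("scene",(235,232),46),ray("top",(315,212),46))
E
```

```text
scene (211, 188) [557.3 -72.  142. ]
scene (232, 199) [572.6 -27.  142. ]
scene (254, 210) [586.9  18.  142. ]
top (288, 189) [585.   15.8 142. ]
top (318, 193) [570.5 -28.2 142. ]
top (350, 198) [553.9 -74.7 142. ]
[577.57323275 -28.49364138  46.        ] [562.14699564 -28.77123468  46.        ]
```

View pics/crop.png

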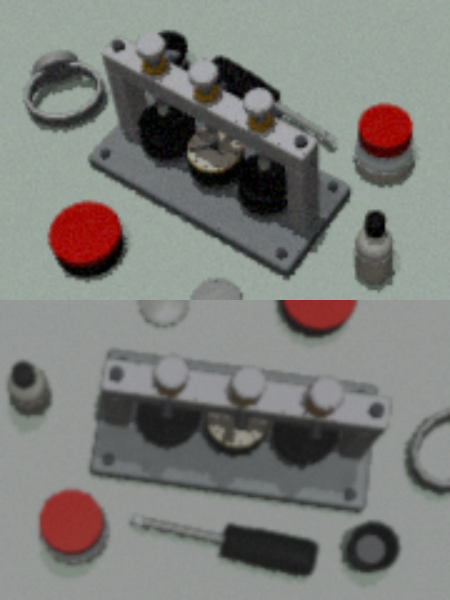

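The crop confirms that the dial is under the middle plunger in both views. Its cap is near (571.5,-27.8,142), and the measured spacing of about 47.5 mm matches the 48 mm given. I'll move there with the fingers shut, at a safe height.

servo_tool(
  hand=[-1,-1,-1,-1,-1,-1,-1,-1,-1,-1,-1,-1],
  travel=[
    [-0.109,-0.103,0],
    [-0.109,-0.103,0],
    [-0.109,-0.103,0],
    [-0.109,-0.103,0],
    [-0.109,-0.103,0],
    [-0.109,-0.103,0],
    [-0.109,-0.103,0],
    [-0.109,-0.103,0],
    [-0.109,-0.103,0],
    [-0.109,-0.103,0],
    [-0.109,-0.103,0],
    [-0.109,-0.103,0],
  ],
  roll=[0,0,0,0,0,0,0,0,0,0,0,0],
  force=20,
)

```text
time_s: 1.3
eef_pos: [448.8, 307.6, 231.1]
eef_rot: [-0.726, -3.056, 0.001]
ft_force: [0.5, -0.5, -0.8]
width: -0.3
grasp_force: 0.0
```

servo_tool(
  hand=[-1,-1,-1,-1,-1,-1,-1,-1,-1,-1,-1,-1],
  travel=[
    [-0.109,-0.103,0],
    [-0.109,-0.103,0],
    [-0.109,-0.103,0],
    [-0.109,-0.103,0],
    [-0.109,-0.103,0],
    [-0.109,-0.103,0],
    [-0.109,-0.103,0],
    [-0.109,-0.103,0],
    [-0.109,-0.103,0],
    [-0.109,-0.103,0],
    [-0.109,-0.103,0],
    [0,0,0],
  ],
  roll=[0,0,0,0,0,0,0,0,0,0,0,0],
)

```text
time_s: 2.5
eef_pos: [561.7, -5.9, 231.1]
eef_rot: [0.735, 3.054, -0.003]
ft_force: [-0.0, -1.3, -0.1]
width: -0.2
grasp_force: 0.0
```

servo_tool(
  hand=[-1,-1,-1,-1,-1,-1,-1,-1,-1,-1,-1,-1],
  travel=[
    [0,0,0],
    [0,0,0],
    [0,0,0],
    [0,0,0],
    [0,0,0],
    [0,0,0],
    [0,0,0],
    [0,0,0],
    [0,0,0],
    [0,0,0],
    [0,0,0],
    [0,0,0],
  ],
  roll=[0.0455,0.0455,0.0455,0.0455,0.0455,0.0455,0.0455,0.0455,0.0455,0.0455,0,0],
)

```text
time_s: 3.7
eef_pos: [560.6, -0.7, 231.1]
eef_rot: [-2.547, -1.838, 0.001]
ft_force: [0.0, 0.1, 0.2]
width: 0.1
grasp_force: 0.0
```

```bash
cat > mv.py <<'E'
from h import *
from scipy.spatial.transform import Rotation as Ro
def need(t):
    s=state();R=Ro.from_rotvec(s["eef_rot"]);print("t",s["time_s"],"tcp",s["eef_pos"].round(2),"F",s["ft_force"].round(2),"w",round(s["width"],1))
    print("axes",R.as_matrix().round(3).tolist(),"units",(R.inv().apply(np.array(t)-s["eef_pos"])/200).round(4), "q7",s["q"][6].round(2))
E
python3 - <<'E'
from mv import *
need([571.5,-27.8,230])
E
```

```text
t 3.7 tcp [560.6   -0.69 231.11] F [0.02 0.12 0.25] w 0.1
axes [[0.315, 0.949, -0.0], [0.949, -0.315, -0.0], [-0.0, -0.0, -1.0]] units [-0.1115  0.0944  0.0055] q7 -0.14
```

servo_tool(
  hand=[-1,-1,-1,-1,-1,-1,-1,-1,-1,-1],
  travel=[
    [-0.056,0.047,0],
    [-0.056,0.047,0],
    [0,0,0.08],
    [0,0,0.08],
    [0,0,0.08],
    [0,0,0.08],
    [0,0,0],
    [0,0,0],
    [0,0,0],
    [0,0,0],
  ],
  roll=[0,0,0,0,0,0,0,0,0,0],
)

```text
time_s: 4.7
eef_pos: [572.0, -28.9, 168.1]
eef_rot: [2.551, 1.832, 0.002]
ft_force: [-0.2, -0.1, -0.0]
width: 0.1
grasp_force: 0.0
```

```bash
python3 - <<'E'
from mv import *
ims={n:snapshot(n)[:,:,::-1] for n in("scene","top")}
need([571.5,-27.8,145])
A=ims["scene"][150:270,150:330];B=ims["top"][140:260,220:400]
cv2.imwrite("pics/crop2.png",np.vstack([cv2.convertScaleAbs(cv2.resize(x,(450,300)),alpha=1.6) for x in(A,B)]))
p=state()["eef_pos"]
for n in("scene","top"):print(n,proj(n,p).round(1),proj(n,np.array([571.5,-27.8,142])).round(1))
E
```

```text
t 4.8 tcp [571.79 -28.59 167.95] F [-0.09 -0.28 -0.17] w -0.3
axes [[0.319, 0.948, 0.001], [0.948, -0.319, 0.0], [0.0, 0.001, -1.0]] units [ 0.0032 -0.0028  0.1148] q7 -0.04
scene [229.9 189.1] [231.8 198.5]
top [319.4 187.6] [317.6 192.4]
```

View pics/crop2.png

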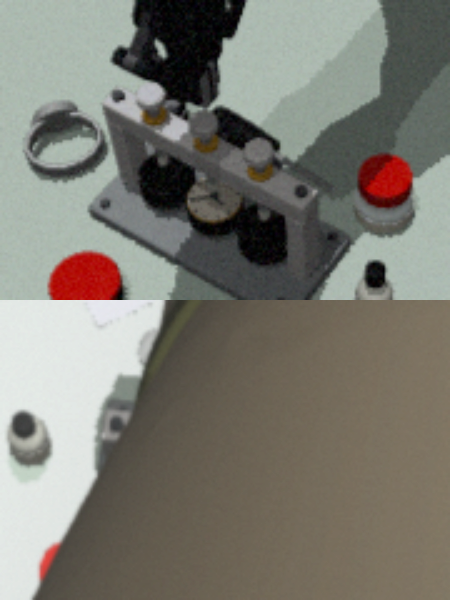

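The scene crop shows the shut fingertips just above the middle cap, tip at about (232,192) and cap at (231,198). This agrees with the projection. Descending.

servo_tool(
  hand=[-1,-1,-1,-1,-1,-1,-1,-1,-1,-1],
  travel=[
    [0.003,-0.003,0.026],
    [0,0,0.026],
    [0,0,0.026],
    [0,0,0.026],
    [0,0,0.01],
    [0,0,0.01],
    [0,0,0.01],
    [0,0,0],
    [0,0,0],
    [0,0,0],
  ],
  roll=[0,0,0,0,0,0,0,0,0,0],
)

```text
time_s: 5.8
eef_pos: [571.1, -27.8, 140.7]
eef_rot: [2.552, 1.832, 0.0]
ft_force: [-0.5, -0.4, 2.0]
width: 0.3
grasp_force: 0.7
```

Contact at about 2 N, which matches the spring. Continuing down slowly.

servo_tool(
  hand=[-1,-1,-1,-1,-1,-1,-1],
  travel=[
    [0,0,0.008],
    [0,0,0.008],
    [0,0,0.008],
    [0,0,0.008],
    [0,0,0],
    [0,0,0],
    [0,0,0],
  ],
  roll=[0,0,0,0,0,0,0],
)

```text
time_s: 6.5
eef_pos: [571.1, -27.8, 134.1]
eef_rot: [2.552, 1.832, 0.0]
ft_force: [-1.0, 0.0, 3.1]
width: -0.1
grasp_force: 1.4
```

servo_tool(
  hand=[-1,-1,-1,-1,-1],
  travel=[
    [0,0,0.005],
    [0,0,0.005],
    [0,0,0],
    [0,0,0],
    [0,0,0],
  ],
  roll=[0,0,0,0,0],
)

```text
time_s: 7.0
eef_pos: [571.2, -27.8, 132.4]
eef_rot: [2.552, 1.832, 0.001]
ft_force: [-1.5, -0.4, 8.6]
width: -0.3
grasp_force: 3.6
```

servo_tool(
  hand=[-1,-1,-1,-1],
  travel=[
    [0,0,0.004],
    [0,0,0],
    [0,0,0],
    [0,0,0],
  ],
  roll=[0,0,0,0],
)

```text
time_s: 7.4
eef_pos: [571.2, -27.8, 131.7]
eef_rot: [2.552, 1.832, 0.001]
ft_force: [-1.9, -0.3, 8.0]
width: -0.1
grasp_force: 4.1
```

servo_tool(
  hand=[-1,-1,-1,-1],
  travel=[
    [0,0,0.005],
    [0,0,0],
    [0,0,0],
    [0,0,0],
  ],
  roll=[0,0,0,0],
)

```text
time_s: 7.8
eef_pos: [571.2, -27.8, 130.8]
eef_rot: [2.552, 1.832, 0.001]
ft_force: [-1.1, -0.5, 9.2]
width: 0.2
grasp_force: 4.6
```

servo_tool(
  hand=[-1,-1,-1,-1],
  travel=[
    [0,0,0.003],
    [0,0,0],
    [0,0,0],
    [0,0,0],
  ],
  roll=[0,0,0,0],
)

```text
time_s: 8.2
eef_pos: [571.2, -27.8, 130.2]
eef_rot: [2.552, 1.832, 0.001]
ft_force: [-1.9, 0.4, 10.6]
width: 0.1
grasp_force: 4.9
```

```bash
python3 - <<'E'
from mv import *
im=snapshot("scene")[:,:,::-1]; need([571.5,-27.8,130])
a=cv2.imread("pics/scene0.png")
cv2.imwrite("pics/crop3.png",np.hstack([cv2.convertScaleAbs(cv2.resize(x[180:250,190:280],(390,303),interpolation=cv2.INTER_CUBIC),alpha=1.7) for x in(a,im)]))
E
```

```text
t 8.25 tcp [571.22 -27.82 130.23] F [-1.94  0.02  9.64] w 0.0
axes [[0.32, 0.947, 0.001], [0.947, -0.32, 0.0], [0.0, 0.0, -1.0]] units [0.0005 0.0013 0.0012] q7 -0.01
```

View pics/crop3.png

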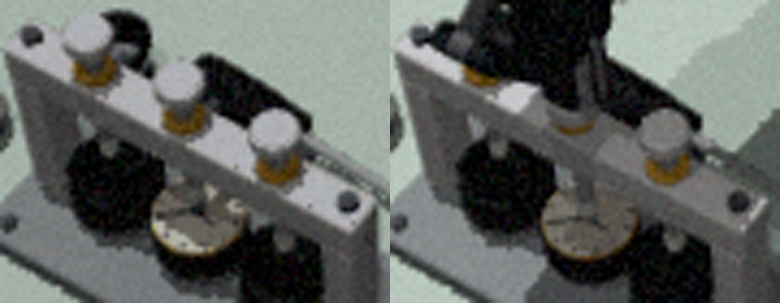

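The crop shows the middle cap well down and the right one untouched. The left one is partly hidden by the gripper. Force is only about 10 N, so I'll take small steps until I reach the stop.

servo_tool(
  hand=[-1,-1,-1],
  travel=[
    [0,0,0.004],
    [0,0,0],
    [0,0,0],
  ],
  roll=[0,0,0],
)

```text
time_s: 8.55
eef_pos: [571.3, -27.8, 130.0]
eef_rot: [2.552, 1.832, 0.002]
ft_force: [-4.2, 0.7, 16.3]
width: -0.1
grasp_force: 8.4
```

servo_tool(
  hand=[-1,-1,-1],
  travel=[
    [0,0,0.003],
    [0,0,0],
    [0,0,0],
  ],
  roll=[0,0,0],
)

```text
time_s: 8.85
eef_pos: [571.4, -27.9, 129.9]
eef_rot: [2.552, 1.832, 0.003]
ft_force: [-4.8, 0.6, 22.3]
width: -0.1
grasp_force: 11.4
```

The rigid stop is reached: 22 N at z=129.9, exactly 12 mm of travel. I'll back off slightly, hold for about 1 s, then rise.

servo_tool(
  hand=[-1,-1,-1,-1,-1,-1,-1,-1,-1,-1,-1,-1],
  travel=[
    [0,0,-0.003],
    [0,0,0],
    [0,0,0],
    [0,0,0],
    [0,0,0],
    [0,0,0],
    [0,0,0],
    [0,0,0],
    [0,0,0],
    [0,0,0],
    [0,0,0],
    [0,0,0],
  ],
  roll=[0,0,0,0,0,0,0,0,0,0,0,0],
)

```text
time_s: 10.05
eef_pos: [571.3, -27.9, 130.0]
eef_rot: [2.552, 1.832, 0.002]
ft_force: [-4.4, 1.4, 16.3]
width: 0.4
grasp_force: 8.4
```

servo_tool(
  hand=[-1,-1,-1,-1,-1,-1,-1,-1,-1,-1,-1,-1],
  travel=[
    [0,0,-0.015],
    [0,0,-0.015],
    [0,0,-0.015],
    [0,0,-0.015],
    [0,0,-0.015],
    [0,0,-0.03],
    [0,0,-0.06],
    [0,0,-0.1],
    [0,0,-0.1],
    [0,0,-0.1],
    [0,0,0],
    [0,0,0],
  ],
  roll=[0,0,0,0,0,0,0,0,0,0,0,0],
)

```text
time_s: 11.25
eef_pos: [571.2, -27.6, 222.6]
eef_rot: [2.551, 1.832, 0.002]
ft_force: [-0.0, 0.3, -0.5]
width: 0.3
grasp_force: 0.0
```

servo_tool(
  hand=[-1,-1,-1,-1,-1,-1,-1,-1,-1,-1,-1],
  travel=[
    [0.15,0,0],
    [0.15,0,0],
    [0.15,0,0],
    [0.15,0,0],
    [0.15,0,0],
    [0.15,0,0],
    [0.15,0,0],
    [0.15,0,0],
    [0,0,0],
    [0,0,0],
    [0,0,0],
  ],
  roll=[0,0,0,0,0,0,0,0,0,0,0],
)

```text
time_s: 12.35
eef_pos: [647.4, 198.2, 221.4]
eef_rot: [2.553, 1.83, -0.002]
ft_force: [0.0, -0.3, -0.5]
width: 0.0
grasp_force: 0.0
```

```bash
python3 - <<'E'
from mv import *
im=snapshot("scene")[:,:,::-1]; need([571.5,-27.8,130])
a=cv2.imread("pics/scene0.png")
cv2.imwrite("pics/crop4.png",np.hstack([cv2.convertScaleAbs(cv2.resize(x[160:310,150:330],(396,330),interpolation=cv2.INTER_CUBIC),alpha=1.7) for x in(a,im)]))
E
```

```text
t 12.4 tcp [647.52 198.01 221.62] F [ 0.31  0.04 -1.05] w -0.1
axes [[0.321, 0.947, -0.001], [0.947, -0.321, -0.001], [-0.001, -0.0, -1.0]] units [-1.1908  0.003   0.4593] q7 -0.42
```

View pics/crop4.png

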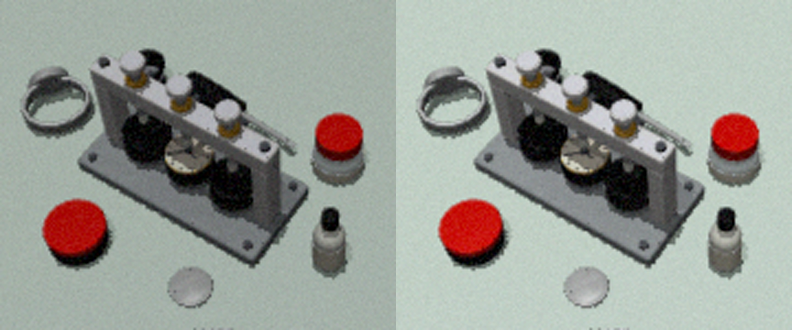

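The before and after crops match: all three caps are up (the middle one at about (231,200)), and the movement and loose items have not moved. Handing in.

```bash
python3 -c "from workcell import *;print(sign_off())"
```

```text
the job is handed in; nothing more can be done
None
```

I pressed the middle plunger, which stands over the white dial, down to its stop (12 mm, 22 N at most) and held it for over 1 s; all three plungers are up again, nothing on the bench visibly moved, and the job is handed in, but I inferred the seated hand from the full stroke and got no verdict back.

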